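# Sort look-alike canisters by heft

## Robot

A 7-joint arm with a two-finger parallel gripper is mounted at the origin on a cart in front of the work surface, level with it; the furniture and walls round the work are solid. World frame = base frame: x ahead of the robot, y to its left, z up, the work surface at z = 0. Lengths are in m, angles in rad, forces in N, time in s.
With the tool pointing down it reaches from about 0.4 to 0.9 m from the base axis. Payload 5.5 kg.
Tool frame: the origin (TCP) lies on the mounting face of the last link; the fingertips stand 178 mm ahead of it and the grasp point (between the pads) lies 159 mm ahead of it; x points along the fingers, y is the direction in which the jaws open and shut, and the axes are right-handed (so a half turn about x gives the same grasp; the last joint's range is limited). The gripper opens to 92 mm and grips with 3 to 60 N. Pads are 19 mm wide; open, the fingers measure 130 mm over their backs; the gripper's body (75 mm by 190 mm) begins 47 mm behind the grasp point.
Start: joints at [-1.019, 0.501, -0.427, 1.55, 0.221, 1.138, -0.21], TCP at [0.185, 0.623, 0.405] pointing down, gripper open.
Joint ranges: [-2.88, 2.88], [-0.31, 2.03], [-1.54, 1.56], [0.2, 2.42], [-1.41, 4.55], [0.19, 2.02], [-2.57, 2.57]. Speed limits (rad/s): [2.57, 2.57, 3.14, 3.14, 3.14, 3.14, 3.14].

## Interface

Orientations are given as a 3x3 rotation matrix whose columns are the frame's x, y, z axes.
In Python, from cell import sense, vision, manip gives the robot as it stands. The module is installed in compiled form; this text tells all that it offers.
- The arm moves only by the shell command python3 -m pendant 'ROWS'. ROWS is JSON, a list of rows, each an object of numbers: "rx", "ry", "rz": the turn, a rotation vector about the world's x, y, z in rad; "dx", "dy", "dz": the shift along the world's x, y, z in mm; "hand": the finger opening in mm, from 0 to 91.8. In form: [{"rx": .., "ry": .., "rz": .., "dx": .., "dy": .., "dz": .., "hand": ..}, ...]. A call has 1 to 10 rows; each row shifts and turns the commanded pose from where the row before left it; what a row does not reach is not made up. A row lasts 1/10 s, in which the tool goes at most 50 mm and 8.59 degrees, less where a joint would pass 70% of its speed; a pose out of reach is approached as far as the arm can. A call with a gripper value outside its range is refused whole. The fingers move at their own pace and stop on an object; the grip force is fixed at half the most. Time passes only in rows, so rows that do not move let the fingers close. It gives the time, the measured TCP pose, the force and the opening at its end, in the units of the state.
- sense(): the state, without advancing time (a new reading comes with each control period).
- vision.grab_frame(name): name is "side" or "top"; returns a dict with "pixels" (480x640x3 uint8, red, green, blue), "fx", "fy", "cx", "cy" (pixels), "world_from_camera" (4x4, takes a point from camera to world coordinates). Camera axes: x right, y up, looking along -z (the intrinsics and any distortion apply to the point x, -y, -z); pixel columns grow to the right and rows downward; lengths in m; the calibration is good to about 2 mm. A picture is of the moment at which its call begins. There is no depth.
- manip.finish_job(): hands the job in, once; it reports no verdict.
The state is a dict: "time": time; "joint_pos": joint angles; "qd": joint speeds; "joint_torque": joint torques, N m; "eef_pos": TCP position; "orientation": TCP orientation; "contact_force": force on the tool from outside, world axes, zero at the start; "moment": the same for the moment, N m; "gripper_width": finger opening in m.
Only numpy, scipy, OpenCV 4.12 (cv2) and the standard library are available. Lean on these libraries where they do the work, as an engineer would, in place of code of your own. Each camera call takes 0.05 s, during which the arm holds its last target.

## Task

Three sealed canisters look the same, but one is full, one half full and one empty: lift them to feel which is which. Stand the full one upright on the floor of the dark grey tray and the empty one upright on the floor of the wood-coloured tray (the two trays within reach, each with a pair of tweezers in it), and leave the half-full one standing upright where it stood at the start (put it back there if you picked it up). Tip none of them over, and do not shift or knock over the other things lying about.

Things in the scene. Friction and masses are not known exactly. Their poses are not given: they have to be found in the camera images.
- can_1_mid (a point): A sealed round canister, white body of 49 mm diameter, ribbed black screw cap of 51 mm diameter over the top 23 mm, 66 mm tall, standing upright on the bench; grip it across the cap. This point is its centre, 33 mm above its underside. All three look the same: by weight one is full (about 560 g), one half full (about 320 g), one empty (about 120 g), each within 60 g; which is which changes every time and can only be felt. The contents may shift by 1 or 2 mm inside.
- can_2_mid (a point): A sealed round canister, white body of 49 mm diameter, ribbed black screw cap of 51 mm diameter over the top 23 mm, 66 mm tall, standing upright on the bench; grip it across the cap. This point is its centre, 33 mm above its underside. All three look the same: by weight one is full (about 560 g), one half full (about 320 g), one empty (about 120 g), each within 60 g; which is which changes every time and can only be felt. The contents may shift by 1 or 2 mm inside.
- can_3_mid (a point): A sealed round canister, white body of 49 mm diameter, ribbed black screw cap of 51 mm diameter over the top 23 mm, 66 mm tall, standing upright on the bench; grip it across the cap. This point is its centre, 33 mm above its underside. All three look the same: by weight one is full (about 560 g), one half full (about 320 g), one empty (about 120 g), each within 60 g; which is which changes every time and can only be felt. The contents may shift by 1 or 2 mm inside.
- can_1: The same canister; origin at the centre of its underside, z up.
- can_2: The same canister; origin at the centre of its underside, z up.
- can_3: The same canister; origin at the centre of its underside, z up.
- tray_grey: Dark grey tray, fixed to the bench, 225 x 132 mm and 40 mm high, open at the top. Origin: centre of its underside; x along its long side, y along its short side, z up. Its inner floor lies 7 mm above the origin and measures 216 x 122 mm; the walls are 4 mm thick. A pair of steel tweezers lies lengthwise on its floor close along one long wall; the rest of the floor is clear.
- tray_wood: Pale wood-coloured tray, fixed to the bench, 225 x 132 mm and 40 mm high, open at the top. Origin: centre of its underside; x along its long side, y along its short side, z up. Its inner floor lies 7 mm above the origin and measures 216 x 122 mm; the walls are 4 mm thick. A pair of steel tweezers lies lengthwise on its floor close along one long wall; the rest of the floor is clear.
- loupe_mid (a point): Bystander: black eye loupe standing on the bench beside one canister, 35 mm diameter, 27 mm tall; this point is its centre.
- pot_blue_mid (a point): Bystander: small clear pot with a blue lid, 52 mm diameter, 50 mm tall, standing beside a canister; this point is its centre.
- pot_green_mid (a point): Bystander: small white pot with a green lid, 52 mm diameter, 50 mm tall, standing beside a canister; this point is its centre.
- blower_mid (a point): Bystander: dark red rubber dust blower standing upright, bulb of 55 mm diameter to 70 mm up, then a thin nozzle, 137 mm tall in all; this point is its centre, 68 mm above the bench.
- tweezers_grey_mid (a point): Bystander: steel tweezers, 122 mm long (along their y axis), 12 mm wide, 10 mm thick, lying in the dark grey tray; this point is its centre.
- tweezers_wood_mid (a point): Bystander: steel tweezers, 122 mm long (along their y axis), 12 mm wide, 10 mm thick, lying in the wood-coloured tray; this point is its centre.
Not all that is in view belongs to the job. What is shaped like the can_3 but pink or red is not meant.

How it is judged:
At the end, for the whole second after the job is handed in: Full canister (presses over 4.2 N) on the dark grey tray's floor, empty one (under 2.2 N) on the wood-coloured tray's, centres within 85 mm (long side) and 40 mm (short side) of the tray's middle; half-full one within 40 mm of its start; all upright within 0.12 rad and at rest (((x of can_1_mid in the frame of tray_grey between -0.085 and 0.085 m and y of can_1_mid in the frame of tray_grey between -0.04 and 0.04 m and z of can_1_mid in the frame of tray_grey below 0.046 m and angle between can_1_mid's own z axis and vertical below 0.12 rad and contact force between can_1 and tray_grey above 4.2 N) or (x of can_2_mid in the frame of tray_grey between -0.085 and 0.085 m and y of can_2_mid in the frame of tray_grey between -0.04 and 0.04 m and z of can_2_mid in the frame of tray_grey below 0.046 m and angle between can_2_mid's own z axis and vertical below 0.12 rad and contact force between can_2 and tray_grey above 4.2 N) or (x of can_3_mid in the frame of tray_grey between -0.085 and 0.085 m and y of can_3_mid in the frame of tray_grey between -0.04 and 0.04 m and z of can_3_mid in the frame of tray_grey below 0.046 m and angle between can_3_mid's own z axis and vertical below 0.12 rad and contact force between can_3 and tray_grey above 4.2 N)) and ((x of can_1_mid in the frame of tray_wood between -0.085 and 0.085 m and y of can_1_mid in the frame of tray_wood between -0.04 and 0.04 m and z of can_1_mid in the frame of tray_wood below 0.046 m and angle between can_1_mid's own z axis and vertical below 0.12 rad and contact force between can_1 and tray_wood between 0.4 and 2.2 N) or (x of can_2_mid in the frame of tray_wood between -0.085 and 0.085 m and y of can_2_mid in the frame of tray_wood between -0.04 and 0.04 m and z of can_2_mid in the frame of tray_wood below 0.046 m and angle between can_2_mid's own z axis and vertical below 0.12 rad and contact force between can_2 and tray_wood between 0.4 and 2.2 N) or (x of can_3_mid in the frame of tray_wood between -0.085 and 0.085 m and y of can_3_mid in the frame of tray_wood between -0.04 and 0.04 m and z of can_3_mid in the frame of tray_wood below 0.046 m and angle between can_3_mid's own z axis and vertical below 0.12 rad and contact force between can_3 and tray_wood between 0.4 and 2.2 N)) and ((x of can_1_mid in the frame of tray_grey between -0.085 and 0.085 m and y of can_1_mid in the frame of tray_grey between -0.04 and 0.04 m and z of can_1_mid in the frame of tray_grey below 0.046 m and angle between can_1_mid's own z axis and vertical below 0.12 rad and contact force between can_1 and tray_grey above 4.2 N) or (x of can_1_mid in the frame of tray_wood between -0.085 and 0.085 m and y of can_1_mid in the frame of tray_wood between -0.04 and 0.04 m and z of can_1_mid in the frame of tray_wood below 0.046 m and angle between can_1_mid's own z axis and vertical below 0.12 rad and contact force between can_1 and tray_wood between 0.4 and 2.2 N) or (distance of can_1_mid from where it was at the start of the episode below 0.04 m and angle between can_1_mid's own z axis and vertical below 0.12 rad)) and ((x of can_2_mid in the frame of tray_grey between -0.085 and 0.085 m and y of can_2_mid in the frame of tray_grey between -0.04 and 0.04 m and z of can_2_mid in the frame of tray_grey below 0.046 m and angle between can_2_mid's own z axis and vertical below 0.12 rad and contact force between can_2 and tray_grey above 4.2 N) or (x of can_2_mid in the frame of tray_wood between -0.085 and 0.085 m and y of can_2_mid in the frame of tray_wood between -0.04 and 0.04 m and z of can_2_mid in the frame of tray_wood below 0.046 m and angle between can_2_mid's own z axis and vertical below 0.12 rad and contact force between can_2 and tray_wood between 0.4 and 2.2 N) or (distance of can_2_mid from where it was at the start of the episode below 0.04 m and angle between can_2_mid's own z axis and vertical below 0.12 rad)) and ((x of can_3_mid in the frame of tray_grey between -0.085 and 0.085 m and y of can_3_mid in the frame of tray_grey between -0.04 and 0.04 m and z of can_3_mid in the frame of tray_grey below 0.046 m and angle between can_3_mid's own z axis and vertical below 0.12 rad and contact force between can_3 and tray_grey above 4.2 N) or (x of can_3_mid in the frame of tray_wood between -0.085 and 0.085 m and y of can_3_mid in the frame of tray_wood between -0.04 and 0.04 m and z of can_3_mid in the frame of tray_wood below 0.046 m and angle between can_3_mid's own z axis and vertical below 0.12 rad and contact force between can_3 and tray_wood between 0.4 and 2.2 N) or (distance of can_3_mid from where it was at the start of the episode below 0.04 m and angle between can_3_mid's own z axis and vertical below 0.12 rad)) and linear speed of each of can_1, can_2, can_3 below 0.02 m/s); the robot touches nothing.
It fails at once if one of the bystanders is moved more than 30 mm (distance of any of loupe_mid, pot_blue_mid, pot_green_mid, blower_mid, tweezers_grey_mid, tweezers_wood_mid from where it was at the start of the episode above 0.03 m).
It fails at once if a bystander that stands is knocked over (angle between any of loupe_mid, pot_blue_mid, pot_green_mid, blower_mid's own z axis and vertical above 0.6 rad).
It fails at once if a canister is tipped over (angle between any of can_1_mid, can_2_mid, can_3_mid's own z axis and vertical above 0.8 rad).
It also fails if it takes over 72 s, if anything falls off the work surface, if the arm or the gripper's body presses on something with over 40 N, if the wrist force passes 120 N, or if a joint passes its speed limit or range.

## Working session

There is one attempt and no reset: what is moved stays moved. The work goes in short steps, Python scripts to look and compute and a shell command to move; the robot and the scene stay as the last step left them, time stands still between calls to the robot, and variables do not carry over. Pictures are saved under pics/ and viewed, and the job is handed in when it is done.

```bash
mkdir -p pics
python3 - <<'E'
from cell import sense, vision, manip
import cv2,pickle
s=sense()
for k,v in s.items(): print(k,v)
d={}
for n in ("side","top"):
    f=vision.grab_frame(n); d[n]=f
    cv2.imwrite(f"pics/{n}0.png",f["pixels"][:,:,::-1])
    print(n,{k:v for k,v in f.items() if k!="pixels"})
pickle.dump(d,open("f0.pkl","wb"))
E
```

```text
time 0.0
joint_pos [-1.01880615  0.50184037 -0.42679758  1.55146254  0.22078796  1.13828228
 -0.21032447]
qd [-0.00062906  0.0010499   0.00012669  0.00029565 -0.00064364 -0.00048162
  0.0008141 ]
joint_torque [ 1.07533040e-03 -5.66602492e+01 -5.81603542e+00 -2.79122508e+01
 -6.86495472e-02  3.07271455e-02  1.89854745e-04]
eef_pos [0.18505998 0.62272481 0.40367804]
orientation [[-6.28111559e-04  2.84760078e-01  9.58598614e-01]
 [-1.83333988e-03  9.58596865e-01 -2.84760760e-01]
 [-9.99998122e-01 -1.93629860e-03 -8.00437626e-05]]
contact_force [-0.01633264 -0.52598892 -0.11453508]
moment [-0.0324391  -0.02357756 -0.00226107]
gripper_width 0.09244678404427153
side {'fx': 559.0301309500246, 'fy': 559.0301309500246, 'cx': 313.9819012201378, 'cy': 243.6643182584879, 'world_from_camera': array([[-9.99912219e-01,  7.66509111e-03, -1.08074035e-02,
         5.14015921e-01],
       [-1.32469347e-02, -5.61787597e-01,  8.27175444e-01,
         9.82823398e-01],
       [ 2.68909882e-04,  8.27245999e-01,  5.61839822e-01,
         7.39188563e-01],
       [ 0.00000000e+00,  0.00000000e+00,  0.00000000e+00,
         1.00000000e+00]])}
top {'fx': 467.6628938463295, 'fy': 467.6628938463295, 'cx': 324.64418550089454, 'cy': 238.19464235456115, 'world_from_camera': array([[ 0.00630939,  0.98124041, -0.19268482,  0.30567765],
       [-0.99997633,  0.00566223, -0.00390913,  0.02155983],
       [-0.00274477,  0.19270492,  0.98125291,  1.1928359 ],
       [ 0.        ,  0.        ,  0.        ,  1.        ]])}
```

View pics/top0.png

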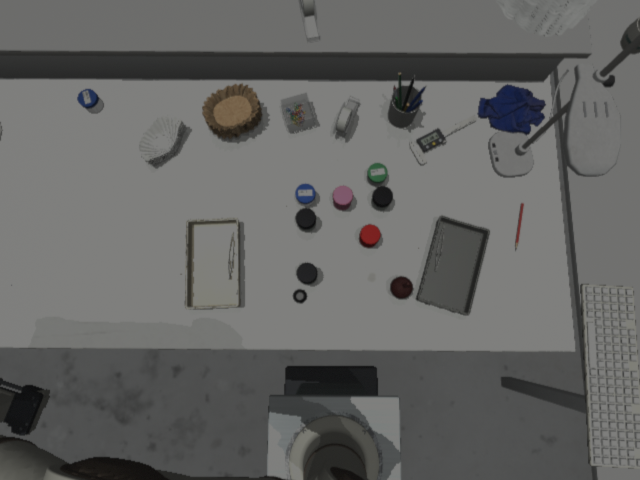

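View pics/side0.png

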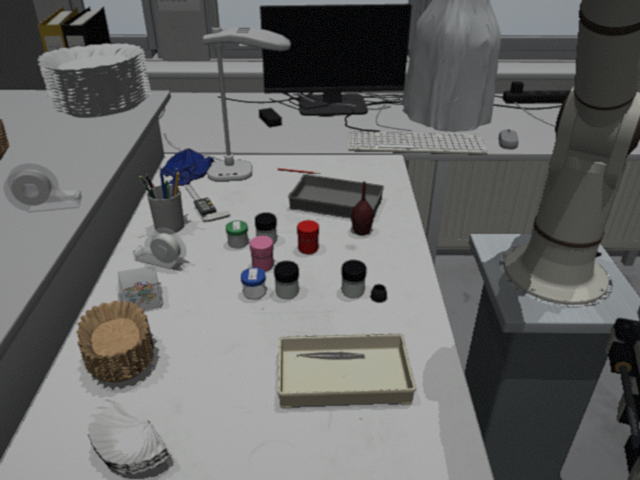

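The top view shows three black caps at about (306,219), (307,273) and (382,197). The pink (343,197) and red (370,236) lookalikes are not meant. The bystanders are the blue pot (305,193), green pot (377,173), loupe (300,296) and blower (401,288). The trays are wood (214,263) and grey (453,265). I'll enlarge to confirm.

Run:
```python
import cv2
a=cv2.imread("pics/top0.png")[150:325,170:500]
a=cv2.convertScaleAbs(a,alpha=1.6)
cv2.imwrite("pics/topc.png",cv2.resize(a,None,fx=2.4,fy=2.4,interpolation=cv2.INTER_CUBIC))
a=cv2.imread("pics/side0.png")[165:415,210:430]
cv2.imwrite("pics/sidec.png",cv2.resize(a,None,fx=2.4,fy=2.4,interpolation=cv2.INTER_CUBIC))
```

```text
(no output)
```

View pics/topc.png

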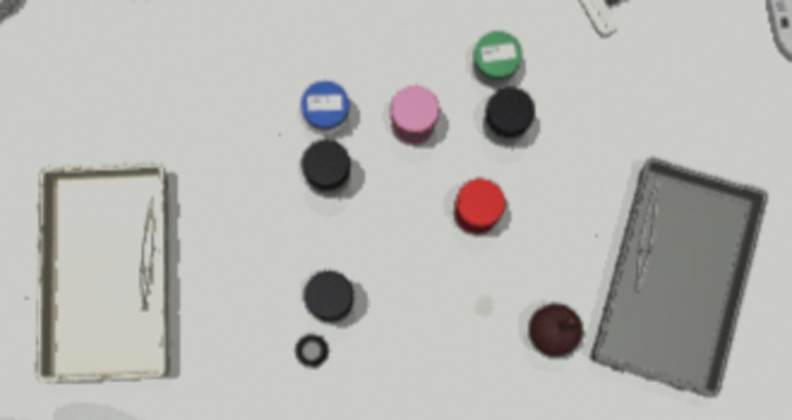

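View pics/sidec.png

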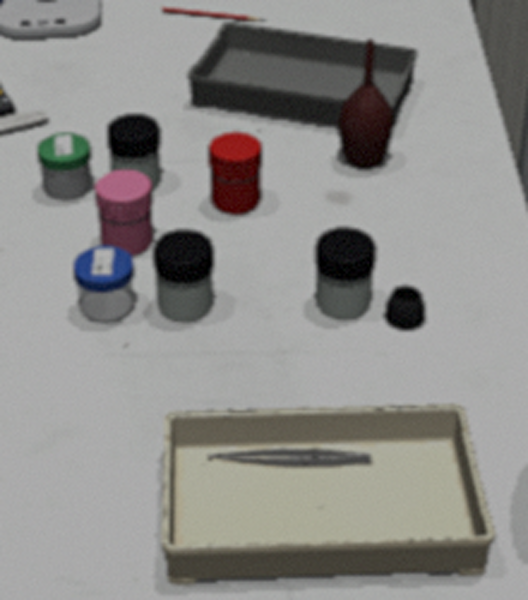

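```bash
cat > h.py <<'E'
import pickle,numpy as np,cv2
D=pickle.load(open("f0.pkl","rb"))
def px2w(n,u,v,z):
    f=D[n];T=f["world_from_camera"]
    d=T[:3,:3]@np.array([(u-f["cx"])/f["fx"],-(v-f["cy"])/f["fy"],-1]);o=T[:3,3]
    return o+d*(z-o[2])/d[2]
def tc(u,v,z): return px2w("top",u/2.4+170-.3,v/2.4+150-.3,z)
def sc(u,v,z): return px2w("side",u/2.4+210-.3,v/2.4+165-.3,z)
E
python3 - <<'E'
from h import *
np.set_printoptions(precision=4,suppress=True)
for n,t,s,z in [("A",(326,162),(184,251),.066),("B",(328,294),(345,249),.066),("C",(510,110),(134,132),.066),("blue",(325,103),(104,264),.05),("green",(498,52),(64,150),.05),("pink",(414,107),(124,188),.066),("red",(480,202),(236,149),.066),("loupe",(312,350),(406,293),.027),("blower",(556,330),None,.05)]:
    print(n,tc(*t,z), sc(*s,z) if s else "")
for n,c,s in [("wood",[(40,170),(165,166),(168,377),(38,381)],[(490,543),(164,550),(165,410),(462,406)]),("grey",[(650,159),(767,193),(717,394),(593,357)],[(222,26),(415,48),(392,121),(192,74)])]:
    P=np.array([tc(*p,.04) for p in c]);print(n,P.tolist(),P.mean(0));P=np.array([sc(*p,.04) for p in s]);print(P.tolist(),P.mean(0))
print(tc(147,255,.012),tc(647,237,.012))
E
```

```text
A [0.5797 0.0737 0.066 ] [0.5812 0.084  0.066 ]
B [0.4428 0.0698 0.066 ] [0.4464 0.0794 0.066 ]
C [ 0.6364 -0.1171  0.066 ] [ 0.6391 -0.1043  0.066 ]
blue [0.6478 0.0764 0.05  ] [0.6494 0.0819 0.05  ]
green [ 0.7053 -0.1074  0.05  ] [ 0.7062 -0.0966  0.05  ]
pink [ 0.6391 -0.0172  0.066 ] [ 0.6399 -0.0092  0.066 ]
red [ 0.5384 -0.0847  0.066 ] [ 0.5412 -0.0755  0.066 ]
loupe [0.3893 0.0872 0.027 ] [0.3935 0.0888 0.027 ]
blower [ 0.4094 -0.1618  0.05  ] 
wood [[0.5756254868746615, 0.37670349812539883, 0.040000000000000036], [0.5807081889490864, 0.24488681659864467, 0.040000000000000036], [0.3600936360641558, 0.23259711169472896, 0.040000000000000036], [0.3552451761278255, 0.3647784736917487, 0.040000000000000036]] [0.4679 0.3047 0.04  ]
[[0.3616937274091081, 0.3717016730948913, 0.04000000000000015], [0.5791509505163396, 0.3806000403137374, 0.040000000000000036], [0.5872630878375523, 0.24735523340281185, 0.040000000000000036], [0.36496102864032814, 0.24005016929139023, 0.040000000000000036]] [0.4733 0.3099 0.04  ]
grey [[0.591196204248426, -0.2671573381519743, 0.040000000000000036], [0.5551785797095189, -0.38831544526373335, 0.040000000000000036], [0.3464669384952065, -0.3248770683073779, 0.040000000000000036], [0.3829837036535527, -0.20043134863181888, 0.040000000000000036]] [ 0.469  -0.2952  0.04  ]
[[0.5637834032082212, -0.3750776016054026, 0.040000000000000036], [0.3502542558940245, -0.3256088357794892, 0.040000000000000036], [0.38694844762941205, -0.17080778124028495, 0.040000000000000036], [0.5922523311279932, -0.26408487662588975, 0.040000000000000036]] [ 0.4733 -0.2839  0.04  ]
[0.4899 0.2654 0.012 ] [ 0.5125 -0.2674  0.012 ]
```

```bash
cat >> h.py <<'E'
def proj(n,P):
    f=D[n];T=f["world_from_camera"];P=np.atleast_2d(P)
    c=(P-T[:3,3])@T[:3,:3]
    return np.c_[f["cx"]+f["fx"]*c[:,0]/-c[:,2], f["cy"]-f["fy"]*c[:,1]/-c[:,2]]
def circ(x,y,z,r):
    a=np.linspace(0,2*np.pi,60);return np.c_[x+r*np.cos(a),y+r*np.sin(a),0*a+z]
def overlay(n,polys,box,k,out,gain=1.6):
    im=cv2.convertScaleAbs(D[n]["pixels"][:,:,::-1],alpha=gain)
    x0,y0,x1,y1=box
    im=cv2.resize(im[y0:y1,x0:x1],None,fx=k,fy=k,interpolation=cv2.INTER_CUBIC)
    for p,c in polys:
        q=(proj(n,p)-[x0,y0]+.5)*k-.5
        cv2.polylines(im,[np.round(q).astype(int)],False,c,1)
    cv2.imwrite(out,im)
E
python3 - <<'E'
from h import *
cans=[(.5797,.0737),(.4428,.0698),(.6364,-.1171)]
P=[]
for x,y in cans:
    P+=[(circ(x,y,.066,.0255),(0,255,255)),(circ(x,y,0,.0245),(0,255,0)),(circ(x,y,.043,.0255),(255,255,0))]
def tray(c,yaw):
    R=np.array([[np.cos(yaw),-np.sin(yaw)],[np.sin(yaw),np.cos(yaw)]])
    q=np.array([[1,1],[1,-1],[-1,-1],[-1,1],[1,1]])*[.1125,.066]@R.T+c
    return [(np.c_[q,0*q[:,:1]+z],(0,0,255)) for z in (0,.04)]
P+=tray([.468,.305],np.arctan2(.0121,.2204))+tray([.469,-.295],np.arctan2(-.065,.2085))
overlay("side",P,(220,195,410,310),4,"pics/os.png")
overlay("top",P,(180,160,500,320),2.4,"pics/ot.png")
overlay("side",P,(270,170,430,410),2.4,"pics/os2.png")
E
```

```text
(no output)
```

View pics/os.png

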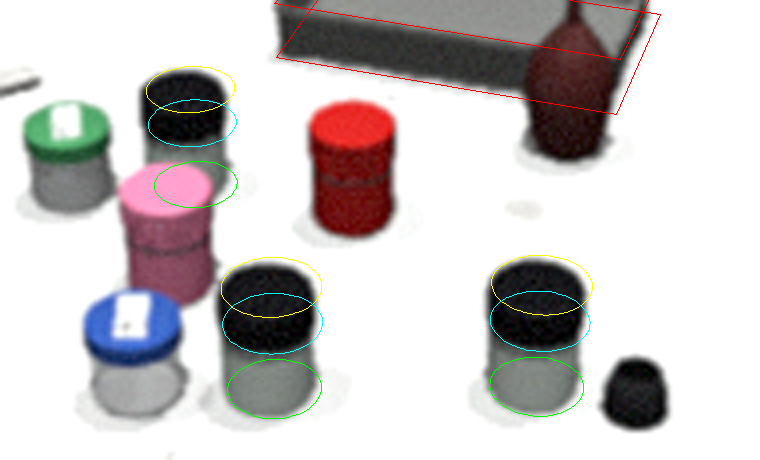

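View pics/ot.png

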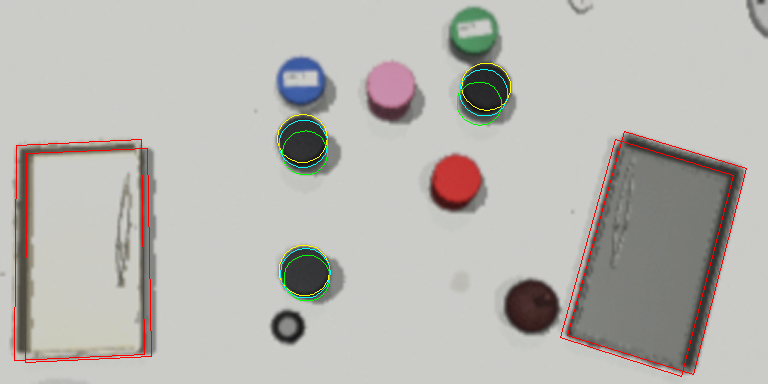

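View pics/os2.png

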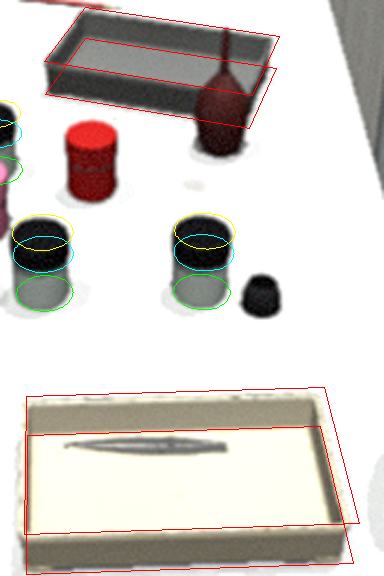

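```bash
python3 -m pendant '[{"dx":23,"dy":-32},{"dx":23,"dy":-32},{"dx":23,"dy":-32},{"dx":23,"dy":-32},{"dx":23,"dy":-32},{"dx":23,"dy":-32},{"dx":23,"dy":-32},{"dx":23,"dy":-32},{"dx":23,"dy":-32},{"dx":23,"dy":-32}]'; python3 -m pendant '[{"dx":24,"dy":-33},{"dx":24,"dy":-33},{"dx":24,"dy":-33},{"dx":24,"dy":-33},{"dx":24,"dy":-33},{"dx":24,"dy":-33},{"dx":21,"dy":-30},{},{}]'
```

```text
validation failed for argument at $[0]...
validation failed for argument at $[0]...
```

```bash
python3 -m pendant '[{"rx":0,"ry":0,"rz":0,"dx":23,"dy":-32,"dz":0,"hand":90},{"rx":0,"ry":0,"rz":0,"dx":23,"dy":-32,"dz":0,"hand":90},{"rx":0,"ry":0,"rz":0,"dx":23,"dy":-32,"dz":0,"hand":90},{"rx":0,"ry":0,"rz":0,"dx":23,"dy":-32,"dz":0,"hand":90},{"rx":0,"ry":0,"rz":0,"dx":23,"dy":-32,"dz":0,"hand":90},{"rx":0,"ry":0,"rz":0,"dx":23,"dy":-32,"dz":0,"hand":90},{"rx":0,"ry":0,"rz":0,"dx":23,"dy":-32,"dz":0,"hand":90},{"rx":0,"ry":0,"rz":0,"dx":23,"dy":-32,"dz":0,"hand":90},{"rx":0,"ry":0,"rz":0,"dx":23,"dy":-32,"dz":0,"hand":90},{"rx":0,"ry":0,"rz":0,"dx":23,"dy":-32,"dz":0,"hand":90}]'
```

```text
time: 1.1
eef_pos: [0.4157, 0.3015, 0.4045]
orientation: [[-0.0, 0.285, 0.959], [-0.0, 0.959, -0.285], [-1.0, -0.0, -0.0]]
contact_force: [1.0, -0.4, 0.2]
gripper_width: 0.0901
```

```bash
python3 -m pendant '[{"rx":0,"ry":0,"rz":0,"dx":27,"dy":-38,"dz":0,"hand":90},{"rx":0,"ry":0,"rz":0,"dx":27,"dy":-38,"dz":0,"hand":90},{"rx":0,"ry":0,"rz":0,"dx":27,"dy":-38,"dz":0,"hand":90},{"rx":0,"ry":0,"rz":0,"dx":27,"dy":-38,"dz":0,"hand":90},{"rx":0,"ry":0,"rz":0,"dx":27,"dy":-38,"dz":0,"hand":90},{"rx":0,"ry":0,"rz":0,"dx":27,"dy":-37,"dz":0,"hand":90},{"rx":0,"ry":0,"rz":0,"dx":2,"dy":0,"dz":-30,"hand":90},{"rx":0,"ry":0,"rz":0,"dx":0,"dy":0,"dz":-40,"hand":90},{"rx":0,"ry":0,"rz":0,"dx":0,"dy":0,"dz":-30,"hand":90},{"rx":0,"ry":0,"rz":0,"dx":0,"dy":0,"dz":0,"hand":90}]'
python3 - <<'E'
from cell import sense,vision
import cv2,pickle
s=sense();print(s["eef_pos"],s["contact_force"])
f=vision.grab_frame("side");pickle.dump(f,open("s1.pkl","wb"))
im=cv2.convertScaleAbs(f["pixels"][:,:,::-1],alpha=1.4)[100:350,200:440]
cv2.imwrite("pics/s1.png",cv2.resize(im,None,fx=2.4,fy=2.4,interpolation=cv2.INTER_CUBIC))
E
```

```text
time: 2.1
eef_pos: [0.5766, 0.0755, 0.2999]
orientation: [[-0.01, 0.285, 0.959], [-0.001, 0.959, -0.285], [-1.0, -0.004, -0.009]]
contact_force: [-1.0, 0.7, 0.1]
gripper_width: 0.0898
[0.57664164 0.07551009 0.29986736] [-0.98112146  0.65313467  0.13030855]
```

View pics/s1.png

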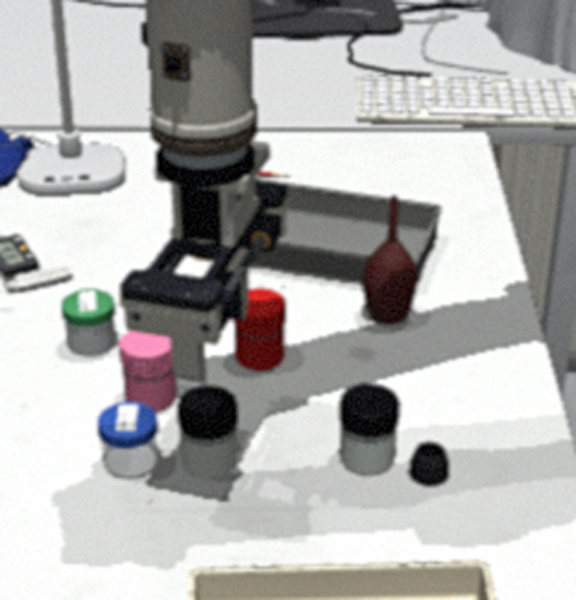

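Run:
```python
from h import *
from cell import sense
s=sense();p=s["eef_pos"];R=np.array(s["orientation"]);print(p,R[2])
for k in (.046,.055,.065,-.046,-.065):
    for w in (-.0095,.0095):
        q=p+R@[.178,k,w];u=proj("side",q)[0];print(k,w,q,(u-[200,100])*2.4)
```

```text
[0.57791303 0.07589018 0.30257974] [-0.99998403 -0.0022467  -0.00518655]
0.046 -0.0095 [0.58090316 0.12257066 0.1245285 ] [202.96061069 376.10603601]
0.046 0.0095 [0.59911663 0.11716141 0.12442996] [180.36530693 372.05558515]
0.055 -0.0095 [0.58346537 0.13119822 0.12450828] [199.06574364 382.50386599]
0.055 0.0095 [0.60167883 0.12578896 0.12440974] [176.33591585 378.39751685]
0.065 -0.0095 [0.58631227 0.14078439 0.12448582] [194.67592354 389.71472128]
0.065 0.0095 [0.60452573 0.13537513 0.12438727] [171.79476698 385.54491343]
-0.046 -0.0095 [0.55471172 0.03437789 0.1247352 ] [239.96894886 315.31498651]
-0.046 0.0095 [0.57292518 0.02896863 0.12463666] [218.66395782 311.7766439 ]
-0.065 -0.0095 [0.54930262 0.01616416 0.12477789] [247.02775721 303.71996795]
-0.065 0.0095 [0.56751608 0.01075491 0.12467934] [225.97135989 300.27539125]
```

```bash
python3 -m pendant '[{"rx":0,"ry":0,"rz":0,"dx":1,"dy":0,"dz":-20,"hand":90},{"rx":0,"ry":0,"rz":0,"dx":0,"dy":0,"dz":-20,"hand":90},{"rx":0,"ry":0,"rz":0,"dx":0,"dy":0,"dz":-20,"hand":90},{"rx":0,"ry":0,"rz":0,"dx":0,"dy":0,"dz":-15,"hand":90},{"rx":0,"ry":0,"rz":0,"dx":0,"dy":0,"dz":-10,"hand":90},{"rx":0,"ry":0,"rz":0,"dx":0,"dy":0,"dz":0,"hand":90},{"rx":0,"ry":0,"rz":0,"dx":0,"dy":0,"dz":0,"hand":90}]'
```

```text
time: 2.85
eef_pos: [0.5805, 0.0762, 0.2205]
orientation: [[0.001, 0.285, 0.959], [0.0, 0.959, -0.285], [-1.0, 0.0, 0.001]]
contact_force: [-0.0, 0.0, -0.1]
gripper_width: 0.0899
```

```bash
python3 -m pendant '[{"rx":0,"ry":0,"rz":0,"dx":0,"dy":0,"dz":-4,"hand":90},{"rx":0,"ry":0,"rz":0,"dx":0,"dy":0,"dz":0,"hand":40},{"rx":0,"ry":0,"rz":0,"dx":0,"dy":0,"dz":0,"hand":40},{"rx":0,"ry":0,"rz":0,"dx":0,"dy":0,"dz":0,"hand":40},{"rx":0,"ry":0,"rz":0,"dx":0,"dy":0,"dz":0,"hand":40},{"rx":0,"ry":0,"rz":0,"dx":0,"dy":0,"dz":0,"hand":40},{"rx":0,"ry":0,"rz":0,"dx":0,"dy":0,"dz":0,"hand":40},{"rx":0,"ry":0,"rz":0,"dx":0,"dy":0,"dz":0,"hand":40}]'
```

```text
time: 3.65
eef_pos: [0.58, 0.0751, 0.2158]
orientation: [[-0.001, 0.286, 0.958], [-0.001, 0.958, -0.286], [-1.0, -0.001, -0.0]]
contact_force: [-2.1, -5.0, 3.3]
gripper_width: 0.0512
```

Gripped at 51.2 mm, the width of the cap. Lifting to weigh.

```bash
python3 -m pendant '[{"rx":0,"ry":0,"rz":0,"dx":0,"dy":0,"dz":5,"hand":40},{"rx":0,"ry":0,"rz":0,"dx":0,"dy":0,"dz":15,"hand":40},{"rx":0,"ry":0,"rz":0,"dx":0,"dy":0,"dz":20,"hand":40},{"rx":0,"ry":0,"rz":0,"dx":0,"dy":0,"dz":20,"hand":40},{"rx":0,"ry":0,"rz":0,"dx":0,"dy":0,"dz":0,"hand":40},{"rx":0,"ry":0,"rz":0,"dx":0,"dy":0,"dz":0,"hand":40},{"rx":0,"ry":0,"rz":0,"dx":0,"dy":0,"dz":0,"hand":40},{"rx":0,"ry":0,"rz":0,"dx":0,"dy":0,"dz":0,"hand":40}]';python3 -m pendant '[{"rx":0,"ry":0,"rz":0,"dx":0,"dy":0,"dz":0,"hand":40},{"rx":0,"ry":0,"rz":0,"dx":0,"dy":0,"dz":0,"hand":40}]';python3 -m pendant '[{"rx":0,"ry":0,"rz":0,"dx":0,"dy":0,"dz":0,"hand":40}]'
```

```text
time: 4.45
eef_pos: [0.5794, 0.0761, 0.2744]
orientation: [[-0.002, 0.285, 0.959], [-0.0, 0.959, -0.285], [-1.0, -0.001, -0.002]]
contact_force: [0.3, -0.5, -5.2]
gripper_width: 0.0505
time: 4.65
eef_pos: [0.5799, 0.0761, 0.2751]
orientation: [[-0.001, 0.285, 0.959], [-0.0, 0.959, -0.285], [-1.0, -0.0, -0.001]]
contact_force: [0.2, 0.4, -6.0]
gripper_width: 0.051
time: 4.75
eef_pos: [0.58, 0.0761, 0.2754]
orientation: [[-0.001, 0.285, 0.959], [0.0, 0.959, -0.285], [-1.0, -0.0, -0.001]]
contact_force: [1.3, -0.4, -6.0]
gripper_width: 0.0502
```

```bash
python3 -m pendant '[{"rx":0,"ry":0,"rz":0,"dx":0,"dy":0,"dz":20,"hand":40},{"rx":0,"ry":0,"rz":0,"dx":0,"dy":0,"dz":30,"hand":40},{"rx":0,"ry":0,"rz":0,"dx":0,"dy":0,"dz":30,"hand":40},{"rx":0,"ry":0,"rz":0,"dx":-2,"dy":-10,"dz":25,"hand":40},{"rx":0,"ry":0,"rz":0,"dx":-6,"dy":-20,"dz":15,"hand":40},{"rx":0,"ry":0,"rz":0,"dx":-9,"dy":-30,"dz":5,"hand":40},{"rx":0,"ry":0,"rz":0,"dx":-9,"dy":-30,"dz":0,"hand":40},{"rx":0,"ry":0,"rz":0,"dx":-9,"dy":-30,"dz":0,"hand":40},{"rx":0,"ry":0,"rz":0,"dx":-9,"dy":-30,"dz":0,"hand":40},{"rx":0,"ry":0,"rz":0,"dx":-9,"dy":-30,"dz":0,"hand":40}]';python3 -m pendant '[{"rx":0,"ry":0,"rz":0,"dx":-9,"dy":-30,"dz":0,"hand":40},{"rx":0,"ry":0,"rz":0,"dx":-9,"dy":-30,"dz":0,"hand":40},{"rx":0,"ry":0,"rz":0,"dx":-9,"dy":-30,"dz":0,"hand":40},{"rx":0,"ry":0,"rz":0,"dx":-9,"dy":-30,"dz":0,"hand":40},{"rx":0,"ry":0,"rz":0,"dx":-9,"dy":-30,"dz":0,"hand":40},{"rx":0,"ry":0,"rz":0,"dx":-9,"dy":-30,"dz":0,"hand":40},{"rx":0,"ry":0,"rz":0,"dx":-5,"dy":-15,"dz":0,"hand":40},{"rx":0,"ry":0,"rz":0,"dx":0,"dy":0,"dz":0,"hand":40},{"rx":0,"ry":0,"rz":0,"dx":0,"dy":0,"dz":0,"hand":40},{"rx":0,"ry":0,"rz":0,"dx":0,"dy":0,"dz":0,"hand":40}]'
```

```text
time: 5.75
eef_pos: [0.5264, -0.105, 0.4008]
orientation: [[0.0, 0.285, 0.959], [0.0, 0.959, -0.285], [-1.0, 0.0, 0.0]]
contact_force: [-0.7, -0.5, -5.9]
gripper_width: 0.0503
time: 6.75
eef_pos: [0.4687, -0.2975, 0.4006]
orientation: [[0.0, 0.283, 0.959], [0.001, 0.959, -0.283], [-1.0, 0.001, -0.0]]
contact_force: [0.1, -0.1, -4.9]
gripper_width: 0.0504
```

```bash
python3 -m pendant '[{"rx":0,"ry":0,"rz":0,"dx":-1,"dy":-5,"dz":-20,"hand":40},{"rx":0,"ry":0,"rz":0,"dx":0,"dy":0,"dz":-35,"hand":40},{"rx":0,"ry":0,"rz":0,"dx":0,"dy":0,"dz":-35,"hand":40},{"rx":0,"ry":0,"rz":0,"dx":0,"dy":0,"dz":-30,"hand":40},{"rx":0,"ry":0,"rz":0,"dx":0,"dy":0,"dz":-20,"hand":40},{"rx":0,"ry":0,"rz":0,"dx":0,"dy":0,"dz":-15,"hand":40},{"rx":0,"ry":0,"rz":0,"dx":0,"dy":0,"dz":-10,"hand":40},{"rx":0,"ry":0,"rz":0,"dx":0,"dy":0,"dz":-5,"hand":40},{"rx":0,"ry":0,"rz":0,"dx":0,"dy":0,"dz":0,"hand":40},{"rx":0,"ry":0,"rz":0,"dx":0,"dy":0,"dz":0,"hand":40}]'
python3 - <<'E'
from cell import sense,vision
import cv2
for n,b in (("side",(230,60,430,270)),("top",(370,150,570,350))):
    f=vision.grab_frame(n)
    im=cv2.convertScaleAbs(f["pixels"][:,:,::-1],alpha=1.4)[b[1]:b[3],b[0]:b[2]]
    cv2.imwrite(f"pics/{n}2.png",cv2.resize(im,None,fx=2.5,fy=2.5,interpolation=cv2.INTER_CUBIC))
s=sense();print(s["eef_pos"],s["contact_force"])
E
```

```text
time: 7.75
eef_pos: [0.4676, -0.3042, 0.2316]
orientation: [[0.001, 0.285, 0.959], [-0.001, 0.959, -0.285], [-1.0, -0.0, 0.002]]
contact_force: [-0.0, 0.1, -4.7]
gripper_width: 0.0507
[ 0.46757431 -0.30424952  0.23176973] [ 0.14167411 -0.92437675 -5.46620639]
```

View pics/side2.png

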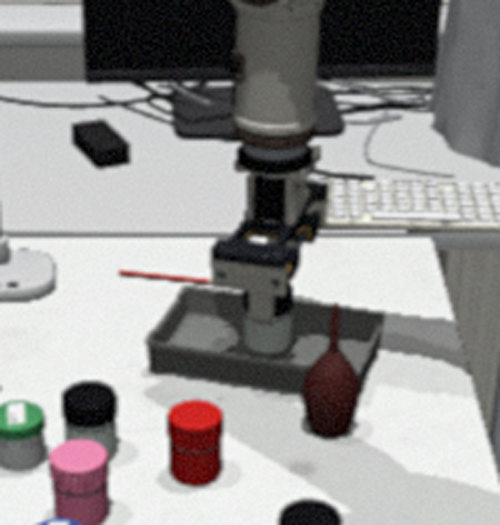

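View pics/top2.png

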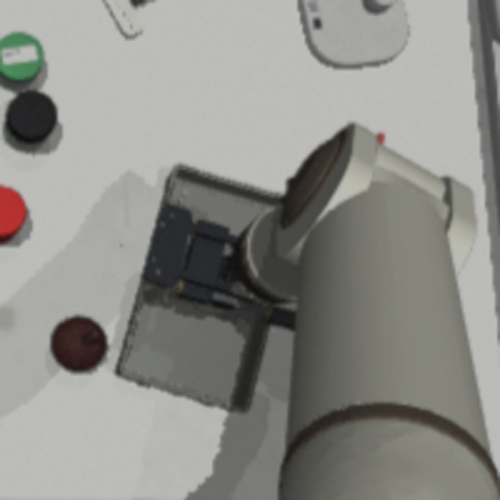

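The can hangs above the middle of the grey tray's floor at (265,330) in the side crop, with the blower well clear. I'll lower it the last few mm.

```bash
python3 -m pendant '[{"rx":0,"ry":0,"rz":0,"dx":0,"dy":0,"dz":-4,"hand":40},{"rx":0,"ry":0,"rz":0,"dx":0,"dy":0,"dz":-3,"hand":40},{"rx":0,"ry":0,"rz":0,"dx":0,"dy":0,"dz":-1,"hand":40},{"rx":0,"ry":0,"rz":0,"dx":0,"dy":0,"dz":0,"hand":40},{"rx":0,"ry":0,"rz":0,"dx":0,"dy":0,"dz":0,"hand":40}]'
```

```text
time: 8.35
eef_pos: [0.4671, -0.3039, 0.2229]
orientation: [[-0.0, 0.285, 0.959], [0.0, 0.959, -0.285], [-1.0, 0.0, -0.0]]
contact_force: [-1.2, -0.2, -1.1]
gripper_width: 0.0503
```

Touching down (-5.8 to -1.1 N). One more mm, then open and check the clearance.

```bash
python3 -m pendant '[{"rx":0,"ry":0,"rz":0,"dx":0,"dy":0,"dz":-0.5,"hand":40},{"rx":0,"ry":0,"rz":0,"dx":0,"dy":0,"dz":0,"hand":60},{"rx":0,"ry":0,"rz":0,"dx":0,"dy":0,"dz":0,"hand":62},{"rx":0,"ry":0,"rz":0,"dx":0,"dy":0,"dz":0,"hand":62},{"rx":0,"ry":0,"rz":0,"dx":0,"dy":0,"dz":0,"hand":62},{"rx":0,"ry":0,"rz":0,"dx":0,"dy":0,"dz":10,"hand":62},{"rx":0,"ry":0,"rz":0,"dx":0,"dy":0,"dz":20,"hand":62},{"rx":0,"ry":0,"rz":0,"dx":0,"dy":0,"dz":30,"hand":90},{"rx":0,"ry":0,"rz":0,"dx":0,"dy":0,"dz":40,"hand":90},{"rx":0,"ry":0,"rz":0,"dx":0,"dy":0,"dz":40,"hand":90}]'
```

```text
time: 9.35
eef_pos: [0.4668, -0.3038, 0.364]
orientation: [[-0.0, 0.285, 0.959], [0.0, 0.959, -0.285], [-1.0, 0.0, -0.0]]
contact_force: [0.3, -0.1, -0.1]
gripper_width: 0.0819
```

```bash
python3 -m pendant '[{"rx":0,"ry":0,"rz":0,"dx":10,"dy":11,"dz":10,"hand":76},{"rx":0,"ry":0,"rz":0,"dx":20,"dy":22,"dz":0,"hand":76},{"rx":0,"ry":0,"rz":0,"dx":25,"dy":28,"dz":0,"hand":76},{"rx":0,"ry":0,"rz":0,"dx":25,"dy":28,"dz":0,"hand":76},{"rx":0,"ry":0,"rz":0,"dx":25,"dy":28,"dz":0,"hand":76},{"rx":0,"ry":0,"rz":0,"dx":25,"dy":28,"dz":0,"hand":76},{"rx":0,"ry":0,"rz":0,"dx":25,"dy":28,"dz":0,"hand":76},{"rx":0,"ry":0,"rz":0,"dx":16,"dy":15,"dz":-10,"hand":76},{"rx":0,"ry":0,"rz":0,"dx":0,"dy":0,"dz":-30,"hand":76},{"rx":0,"ry":0,"rz":0,"dx":0,"dy":0,"dz":-30,"hand":76}]';python3 -m pendant '[{"rx":0,"ry":0,"rz":0,"dx":0,"dy":0,"dz":0,"hand":76},{"rx":0,"ry":0,"rz":0,"dx":0,"dy":0,"dz":0,"hand":76}]'
python3 - <<'E'
from cell import sense,vision
import cv2
for n,b in (("side",(200,120,400,320)),("top",(280,130,480,330))):
    f=vision.grab_frame(n)
    im=cv2.convertScaleAbs(f["pixels"][:,:,::-1],alpha=1.4)[b[1]:b[3],b[0]:b[2]]
    cv2.imwrite(f"pics/{n}3.png",cv2.resize(im,None,fx=2.5,fy=2.5,interpolation=cv2.INTER_CUBIC))
s=sense();print(s["eef_pos"],s["contact_force"])
E
```

```text
time: 10.35
eef_pos: [0.6391, -0.1138, 0.3019]
orientation: [[0.002, 0.282, 0.959], [0.0, 0.959, -0.282], [-1.0, 0.001, 0.002]]
contact_force: [0.5, -0.0, -0.8]
gripper_width: 0.0762
time: 10.55
eef_pos: [0.6379, -0.1155, 0.302]
orientation: [[-0.002, 0.285, 0.959], [0.0, 0.959, -0.285], [-1.0, -0.0, -0.002]]
contact_force: [0.4, 0.6, 1.0]
gripper_width: 0.0762
[ 0.63882159 -0.11605821  0.30405278] [ 0.26693646 -0.85231078  0.26466146]
```

View pics/side3.png

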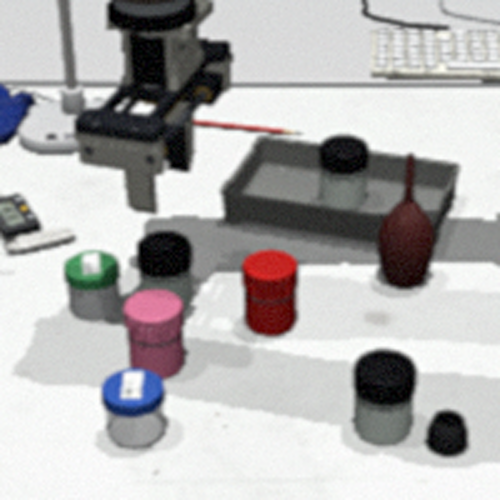

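View pics/top3.png

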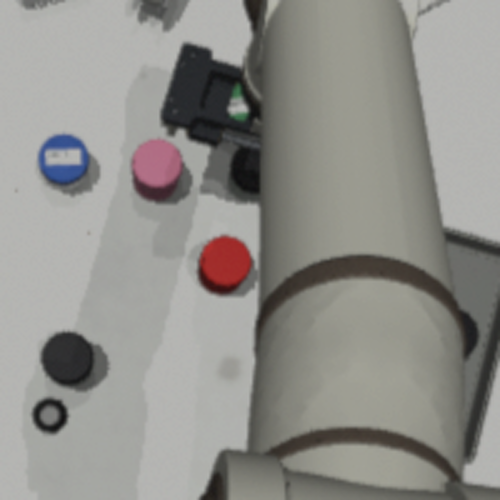

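The full can stands upright in the grey tray at (345,170) in the side crop, and the open hand is above C (165,260). Descending, gripping, then lifting.

```bash
python3 -m pendant '[{"rx":0,"ry":0,"rz":0,"dx":0,"dy":0,"dz":-20,"hand":76},{"rx":0,"ry":0,"rz":0,"dx":0,"dy":0,"dz":-20,"hand":76},{"rx":0,"ry":0,"rz":0,"dx":0,"dy":0,"dz":-20,"hand":76},{"rx":0,"ry":0,"rz":0,"dx":0,"dy":0,"dz":-15,"hand":76},{"rx":0,"ry":0,"rz":0,"dx":0,"dy":0,"dz":-8,"hand":76},{"rx":0,"ry":0,"rz":0,"dx":0,"dy":0,"dz":-4,"hand":76},{"rx":0,"ry":0,"rz":0,"dx":0,"dy":0,"dz":0,"hand":76},{"rx":0,"ry":0,"rz":0,"dx":0,"dy":0,"dz":0,"hand":76}]';python3 -m pendant '[{"rx":0,"ry":0,"rz":0,"dx":0,"dy":0,"dz":0,"hand":40},{"rx":0,"ry":0,"rz":0,"dx":0,"dy":0,"dz":0,"hand":40},{"rx":0,"ry":0,"rz":0,"dx":0,"dy":0,"dz":0,"hand":40},{"rx":0,"ry":0,"rz":0,"dx":0,"dy":0,"dz":0,"hand":40},{"rx":0,"ry":0,"rz":0,"dx":0,"dy":0,"dz":0,"hand":40},{"rx":0,"ry":0,"rz":0,"dx":0,"dy":0,"dz":0,"hand":40}]'
```

```text
time: 11.45
eef_pos: [0.6386, -0.116, 0.2161]
orientation: [[0.001, 0.285, 0.959], [-0.0, 0.959, -0.285], [-1.0, 0.0, 0.001]]
contact_force: [0.0, -0.6, -0.4]
gripper_width: 0.0766
time: 12.05
eef_pos: [0.6381, -0.1167, 0.2156]
orientation: [[0.0, 0.285, 0.958], [-0.001, 0.958, -0.285], [-1.0, -0.001, 0.0]]
contact_force: [-1.6, -3.4, 4.2]
gripper_width: 0.0501
```

```bash
python3 -m pendant '[{"rx":0,"ry":0,"rz":0,"dx":0,"dy":0,"dz":5,"hand":40},{"rx":0,"ry":0,"rz":0,"dx":0,"dy":0,"dz":15,"hand":40},{"rx":0,"ry":0,"rz":0,"dx":0,"dy":0,"dz":20,"hand":40},{"rx":0,"ry":0,"rz":0,"dx":0,"dy":0,"dz":20,"hand":40},{"rx":0,"ry":0,"rz":0,"dx":0,"dy":0,"dz":0,"hand":40},{"rx":0,"ry":0,"rz":0,"dx":0,"dy":0,"dz":0,"hand":40},{"rx":0,"ry":0,"rz":0,"dx":0,"dy":0,"dz":0,"hand":40},{"rx":0,"ry":0,"rz":0,"dx":0,"dy":0,"dz":0,"hand":40}]';for i in 1 2; do :; done; python3 -m pendant '[{"rx":0,"ry":0,"rz":0,"dx":0,"dy":0,"dz":0,"hand":40},{"rx":0,"ry":0,"rz":0,"dx":0,"dy":0,"dz":0,"hand":40}]';python3 -m pendant '[{"rx":0,"ry":0,"rz":0,"dx":0,"dy":0,"dz":0,"hand":40}]';python3 -m pendant '[{"rx":0,"ry":0,"rz":0,"dx":0,"dy":0,"dz":0,"hand":40}]'
```

```text
time: 12.85
eef_pos: [0.6374, -0.1157, 0.2738]
orientation: [[-0.003, 0.285, 0.959], [0.0, 0.959, -0.285], [-1.0, -0.0, -0.003]]
contact_force: [0.2, -0.1, -3.4]
gripper_width: 0.0504
time: 13.05
eef_pos: [0.6379, -0.1159, 0.2745]
orientation: [[-0.001, 0.285, 0.959], [0.0, 0.959, -0.285], [-1.0, -0.0, -0.001]]
contact_force: [0.0, 0.5, -3.1]
gripper_width: 0.0503
time: 13.15
eef_pos: [0.638, -0.1159, 0.2749]
orientation: [[-0.001, 0.285, 0.959], [0.0, 0.959, -0.285], [-1.0, -0.0, -0.001]]
contact_force: [0.1, 0.1, -2.6]
gripper_width: 0.0503
time: 13.25
eef_pos: [0.6381, -0.1159, 0.2751]
orientation: [[-0.0, 0.285, 0.959], [0.0, 0.959, -0.285], [-1.0, -0.0, -0.0]]
contact_force: [-0.5, -0.0, -3.2]
gripper_width: 0.0506
```

About 3.1 N, so C is half full. I'll put it back: down 60 mm, release, rise.

```bash
python3 -m pendant '[{"rx":0,"ry":0,"rz":0,"dx":0,"dy":0,"dz":-15,"hand":40},{"rx":0,"ry":0,"rz":0,"dx":0,"dy":0,"dz":-20,"hand":40},{"rx":0,"ry":0,"rz":0,"dx":0,"dy":0,"dz":-13,"hand":40},{"rx":0,"ry":0,"rz":0,"dx":0,"dy":0,"dz":-6,"hand":40},{"rx":0,"ry":0,"rz":0,"dx":0,"dy":0,"dz":-3,"hand":40},{"rx":0,"ry":0,"rz":0,"dx":0,"dy":0,"dz":-2,"hand":40},{"rx":0,"ry":0,"rz":0,"dx":0,"dy":0,"dz":-1,"hand":40},{"rx":0,"ry":0,"rz":0,"dx":0,"dy":0,"dz":0,"hand":40},{"rx":0,"ry":0,"rz":0,"dx":0,"dy":0,"dz":0,"hand":40}]'
```

```text
time: 14.15
eef_pos: [0.6383, -0.1159, 0.2158]
orientation: [[0.001, 0.285, 0.959], [-0.0, 0.959, -0.285], [-1.0, 0.0, 0.001]]
contact_force: [-0.0, 0.8, -4.4]
gripper_width: 0.0505
```

```bash
python3 -m pendant '[{"rx":0,"ry":0,"rz":0,"dx":0,"dy":0,"dz":-0.8,"hand":40},{"rx":0,"ry":0,"rz":0,"dx":0,"dy":0,"dz":0,"hand":40}]'; python3 -m pendant '[{"rx":0,"ry":0,"rz":0,"dx":0,"dy":0,"dz":0,"hand":40}]'
```

```text
time: 14.35
eef_pos: [0.6385, -0.116, 0.2156]
orientation: [[0.001, 0.285, 0.959], [-0.0, 0.959, -0.285], [-1.0, 0.0, 0.001]]
contact_force: [-2.3, -0.4, 4.8]
gripper_width: 0.0506
time: 14.45
eef_pos: [0.6384, -0.116, 0.2155]
orientation: [[0.001, 0.285, 0.959], [-0.0, 0.959, -0.285], [-1.0, 0.0, 0.001]]
contact_force: [-3.1, -0.1, 5.9]
gripper_width: 0.0504
```

Standing on the bench. Release, rise.

```bash
python3 -m pendant '[{"rx":0,"ry":0,"rz":0,"dx":0,"dy":0,"dz":0,"hand":74},{"rx":0,"ry":0,"rz":0,"dx":0,"dy":0,"dz":0,"hand":74},{"rx":0,"ry":0,"rz":0,"dx":0,"dy":0,"dz":0,"hand":74},{"rx":0,"ry":0,"rz":0,"dx":0,"dy":0,"dz":0,"hand":74},{"rx":0,"ry":0,"rz":0,"dx":0,"dy":0,"dz":20,"hand":74},{"rx":0,"ry":0,"rz":0,"dx":0,"dy":0,"dz":30,"hand":74},{"rx":0,"ry":0,"rz":0,"dx":0,"dy":0,"dz":40,"hand":74},{"rx":0,"ry":0,"rz":0,"dx":0,"dy":0,"dz":30,"hand":74},{"rx":0,"ry":0,"rz":0,"dx":-10,"dy":10,"dz":5,"hand":80},{"rx":0,"ry":0,"rz":0,"dx":-20,"dy":19,"dz":0,"hand":80}]'; python3 -m pendant '[{"rx":0,"ry":0,"rz":0,"dx":-30,"dy":29,"dz":0,"hand":80},{"rx":0,"ry":0,"rz":0,"dx":-30,"dy":29,"dz":0,"hand":80},{"rx":0,"ry":0,"rz":0,"dx":-30,"dy":29,"dz":0,"hand":80},{"rx":0,"ry":0,"rz":0,"dx":-30,"dy":28,"dz":0,"hand":80},{"rx":0,"ry":0,"rz":0,"dx":-28,"dy":28,"dz":0,"hand":80},{"rx":0,"ry":0,"rz":0,"dx":-16,"dy":14,"dz":0,"hand":80},{"rx":0,"ry":0,"rz":0,"dx":0,"dy":0,"dz":-20,"hand":80},{"rx":0,"ry":0,"rz":0,"dx":0,"dy":0,"dz":-20,"hand":80},{"rx":0,"ry":0,"rz":0,"dx":0,"dy":0,"dz":0,"hand":80},{"rx":0,"ry":0,"rz":0,"dx":0,"dy":0,"dz":0,"hand":80}]'
python3 - <<'E'
from cell import sense,vision
import cv2
for n,b in (("side",(200,120,400,320)),("top",(220,130,420,330))):
    f=vision.grab_frame(n)
    im=cv2.convertScaleAbs(f["pixels"][:,:,::-1],alpha=1.4)[b[1]:b[3],b[0]:b[2]]
    cv2.imwrite(f"pics/{n}4.png",cv2.resize(im,None,fx=2.5,fy=2.5,interpolation=cv2.INTER_CUBIC))
s=sense();print(s["eef_pos"],s["contact_force"])
E
```

```text
time: 15.45
eef_pos: [0.6088, -0.0881, 0.341]
orientation: [[0.004, 0.287, 0.958], [-0.001, 0.958, -0.287], [-1.0, 0.0, 0.005]]
contact_force: [-1.0, 0.6, -0.8]
gripper_width: 0.0799
time: 16.45
eef_pos: [0.4436, 0.0701, 0.2991]
orientation: [[-0.002, 0.285, 0.959], [-0.0, 0.959, -0.285], [-1.0, -0.001, -0.002]]
contact_force: [0.5, 0.6, -0.4]
gripper_width: 0.0801
[0.44437009 0.07010372 0.29997867] [ 0.56905422 -0.22493897  0.14434143]
```

View pics/side4.png

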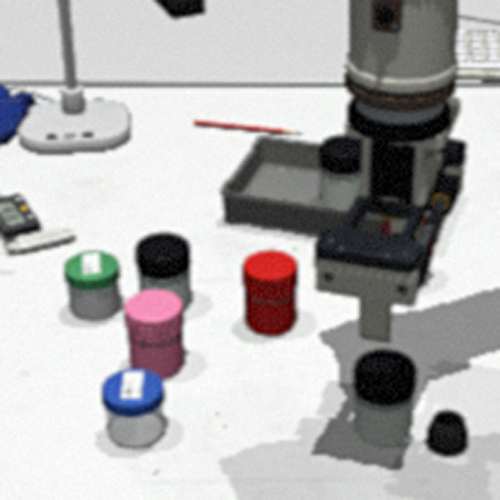

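View pics/top4.png

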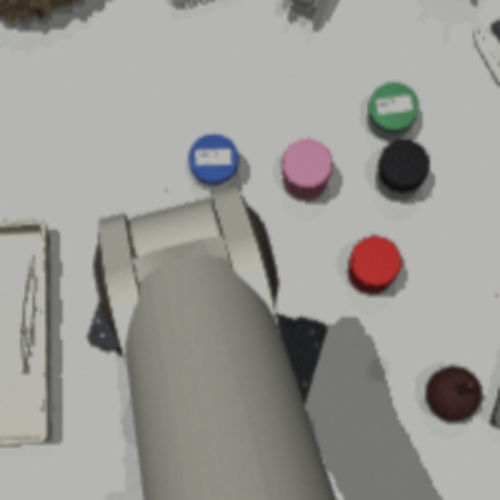

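C is back upright where it stood, and the hand is centred over B. Descend and grip.

```bash
python3 -m pendant '[{"rx":0,"ry":0,"rz":0,"dx":0,"dy":0,"dz":-20,"hand":80},{"rx":0,"ry":0,"rz":0,"dx":0,"dy":0,"dz":-20,"hand":80},{"rx":0,"ry":0,"rz":0,"dx":0,"dy":0,"dz":-20,"hand":80},{"rx":0,"ry":0,"rz":0,"dx":0,"dy":0,"dz":-14,"hand":80},{"rx":0,"ry":0,"rz":0,"dx":0,"dy":0,"dz":-7,"hand":80},{"rx":0,"ry":0,"rz":0,"dx":0,"dy":0,"dz":-4,"hand":80},{"rx":0,"ry":0,"rz":0,"dx":0,"dy":0,"dz":0,"hand":80},{"rx":0,"ry":0,"rz":0,"dx":0,"dy":0,"dz":0,"hand":80}]';python3 -m pendant '[{"rx":0,"ry":0,"rz":0,"dx":0,"dy":0,"dz":0,"hand":40},{"rx":0,"ry":0,"rz":0,"dx":0,"dy":0,"dz":0,"hand":40},{"rx":0,"ry":0,"rz":0,"dx":0,"dy":0,"dz":0,"hand":40},{"rx":0,"ry":0,"rz":0,"dx":0,"dy":0,"dz":0,"hand":40},{"rx":0,"ry":0,"rz":0,"dx":0,"dy":0,"dz":0,"hand":40},{"rx":0,"ry":0,"rz":0,"dx":0,"dy":0,"dz":0,"hand":40}]'
```

```text
time: 17.35
eef_pos: [0.4445, 0.0701, 0.2151]
orientation: [[0.001, 0.285, 0.959], [0.0, 0.959, -0.285], [-1.0, 0.001, 0.001]]
contact_force: [0.4, 0.7, -0.1]
gripper_width: 0.0801
time: 17.95
eef_pos: [0.4441, 0.07, 0.2146]
orientation: [[0.0, 0.285, 0.959], [-0.0, 0.959, -0.285], [-1.0, -0.0, 0.0]]
contact_force: [-0.2, -0.8, 3.1]
gripper_width: 0.0503
```

```bash
python3 -m pendant '[{"rx":0,"ry":0,"rz":0,"dx":0,"dy":0,"dz":5,"hand":40},{"rx":0,"ry":0,"rz":0,"dx":0,"dy":0,"dz":15,"hand":40},{"rx":0,"ry":0,"rz":0,"dx":0,"dy":0,"dz":30,"hand":40},{"rx":0,"ry":0,"rz":0,"dx":0,"dy":0,"dz":30,"hand":40},{"rx":0,"ry":0,"rz":0,"dx":0,"dy":0,"dz":15,"hand":40},{"rx":0,"ry":0,"rz":0,"dx":0,"dy":0,"dz":0,"hand":40},{"rx":0,"ry":0,"rz":0,"dx":0,"dy":0,"dz":0,"hand":40},{"rx":0,"ry":0,"rz":0,"dx":0,"dy":0,"dz":0,"hand":40},{"rx":0,"ry":0,"rz":0,"dx":0,"dy":0,"dz":0,"hand":40}]';python3 -m pendant '[{"rx":0,"ry":0,"rz":0,"dx":0,"dy":0,"dz":0,"hand":40}]';python3 -m pendant '[{"rx":0,"ry":0,"rz":0,"dx":0,"dy":0,"dz":0,"hand":40}]'
```

```text
time: 18.85
eef_pos: [0.4435, 0.07, 0.3082]
orientation: [[-0.003, 0.285, 0.959], [-0.0, 0.959, -0.285], [-1.0, -0.001, -0.002]]
contact_force: [-0.3, -0.2, -0.3]
gripper_width: 0.0503
time: 18.95
eef_pos: [0.4437, 0.07, 0.3085]
orientation: [[-0.002, 0.285, 0.959], [-0.0, 0.959, -0.285], [-1.0, -0.001, -0.002]]
contact_force: [0.2, -0.0, -1.7]
gripper_width: 0.0506
time: 19.05
eef_pos: [0.4439, 0.0701, 0.3089]
orientation: [[-0.001, 0.285, 0.959], [-0.0, 0.959, -0.285], [-1.0, -0.0, -0.001]]
contact_force: [-0.4, 0.5, -1.5]
gripper_width: 0.0507
```

B weighs about 1.2 N, so it is the empty one. Carry it to the wood tray.

```bash
python3 -m pendant '[{"rx":0,"ry":0,"rz":0,"dx":1,"dy":10,"dz":10,"hand":40},{"rx":0,"ry":0,"rz":0,"dx":2,"dy":20,"dz":10,"hand":40},{"rx":0,"ry":0,"rz":0,"dx":3,"dy":30,"dz":0,"hand":40},{"rx":0,"ry":0,"rz":0,"dx":3,"dy":30,"dz":0,"hand":40},{"rx":0,"ry":0,"rz":0,"dx":3,"dy":30,"dz":0,"hand":40},{"rx":0,"ry":0,"rz":0,"dx":3,"dy":30,"dz":0,"hand":40},{"rx":0,"ry":0,"rz":0,"dx":3,"dy":30,"dz":0,"hand":40},{"rx":0,"ry":0,"rz":0,"dx":3,"dy":30,"dz":0,"hand":40},{"rx":0,"ry":0,"rz":0,"dx":3,"dy":25,"dz":0,"hand":40},{"rx":0,"ry":0,"rz":0,"dx":2,"dy":10,"dz":0,"hand":40}]';python3 -m pendant '[{"rx":0,"ry":0,"rz":0,"dx":0,"dy":0,"dz":-20,"hand":40},{"rx":0,"ry":0,"rz":0,"dx":0,"dy":0,"dz":-25,"hand":40},{"rx":0,"ry":0,"rz":0,"dx":0,"dy":0,"dz":-25,"hand":40},{"rx":0,"ry":0,"rz":0,"dx":0,"dy":0,"dz":-15,"hand":40},{"rx":0,"ry":0,"rz":0,"dx":0,"dy":0,"dz":-10,"hand":40},{"rx":0,"ry":0,"rz":0,"dx":0,"dy":0,"dz":-5,"hand":40},{"rx":0,"ry":0,"rz":0,"dx":0,"dy":0,"dz":0,"hand":40},{"rx":0,"ry":0,"rz":0,"dx":0,"dy":0,"dz":0,"hand":40},{"rx":0,"ry":0,"rz":0,"dx":0,"dy":0,"dz":0,"hand":40}]'
python3 - <<'E'
from cell import sense,vision
import cv2
for n,b in (("side",(240,230,440,430)),("top",(130,150,330,350))):
    f=vision.grab_frame(n)
    im=cv2.convertScaleAbs(f["pixels"][:,:,::-1],alpha=1.4)[b[1]:b[3],b[0]:b[2]]
    cv2.imwrite(f"pics/{n}5.png",cv2.resize(im,None,fx=2.5,fy=2.5,interpolation=cv2.INTER_CUBIC))
s=sense();print(s["eef_pos"],s["contact_force"])
E
```

```text
time: 20.05
eef_pos: [0.4693, 0.3189, 0.3302]
orientation: [[0.0, 0.281, 0.96], [0.003, 0.96, -0.281], [-1.0, 0.003, -0.0]]
contact_force: [0.2, -0.1, -0.1]
gripper_width: 0.0506
time: 20.95
eef_pos: [0.4705, 0.3154, 0.2304]
orientation: [[0.001, 0.285, 0.959], [0.001, 0.959, -0.285], [-1.0, 0.001, 0.001]]
contact_force: [-0.3, -0.2, -1.8]
gripper_width: 0.0508
[0.47038916 0.3152862  0.23021417] [ 0.14630982 -0.97546434 -0.91417833]
```

View pics/side5.png

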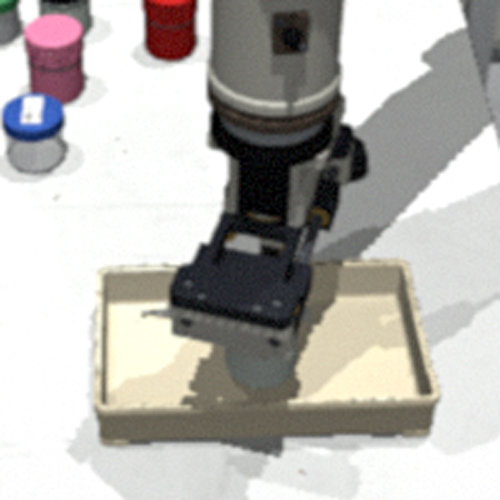

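View pics/top5.png

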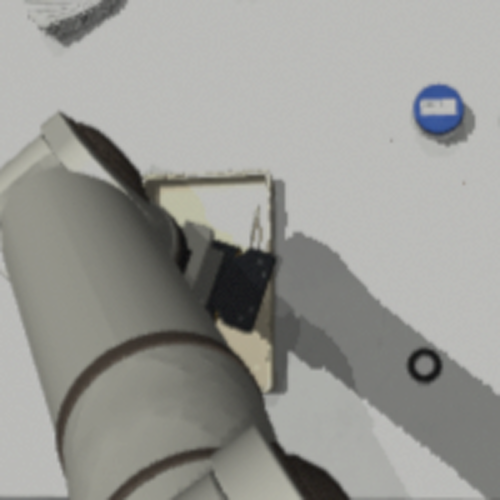

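The can hangs inside the wood tray at (262,370) in the side crop, clear of the walls. I'll lower it the last few mm.

```bash
python3 -m pendant '[{"rx":0,"ry":0,"rz":0,"dx":0,"dy":-2,"dz":-4,"hand":40},{"rx":0,"ry":0,"rz":0,"dx":0,"dy":0,"dz":-3,"hand":40},{"rx":0,"ry":0,"rz":0,"dx":0,"dy":0,"dz":-1,"hand":40},{"rx":0,"ry":0,"rz":0,"dx":0,"dy":0,"dz":0,"hand":40},{"rx":0,"ry":0,"rz":0,"dx":0,"dy":0,"dz":0,"hand":40}]';python3 -m pendant '[{"rx":0,"ry":0,"rz":0,"dx":0,"dy":0,"dz":-0.5,"hand":40},{"rx":0,"ry":0,"rz":0,"dx":0,"dy":0,"dz":0,"hand":40}]'
```

```text
time: 21.55
eef_pos: [0.4701, 0.3128, 0.2217]
orientation: [[-0.0, 0.285, 0.958], [-0.001, 0.958, -0.285], [-1.0, -0.001, 0.0]]
contact_force: [-0.8, -2.0, 5.3]
gripper_width: 0.0506
time: 21.75
eef_pos: [0.4701, 0.3128, 0.2217]
orientation: [[-0.0, 0.285, 0.959], [-0.001, 0.959, -0.285], [-1.0, -0.001, 0.0]]
contact_force: [-3.0, -3.0, 10.0]
gripper_width: 0.0504
```

On the floor. Release, rise and back off.

```bash
python3 -m pendant '[{"rx":0,"ry":0,"rz":0,"dx":0,"dy":0,"dz":0.5,"hand":60},{"rx":0,"ry":0,"rz":0,"dx":0,"dy":0,"dz":0,"hand":62},{"rx":0,"ry":0,"rz":0,"dx":0,"dy":0,"dz":0,"hand":62},{"rx":0,"ry":0,"rz":0,"dx":0,"dy":0,"dz":0,"hand":62},{"rx":0,"ry":0,"rz":0,"dx":0,"dy":0,"dz":10,"hand":62},{"rx":0,"ry":0,"rz":0,"dx":0,"dy":0,"dz":20,"hand":62},{"rx":0,"ry":0,"rz":0,"dx":0,"dy":0,"dz":30,"hand":80},{"rx":0,"ry":0,"rz":0,"dx":0,"dy":0,"dz":40,"hand":80},{"rx":0,"ry":0,"rz":0,"dx":0,"dy":0,"dz":40,"hand":80},{"rx":0,"ry":0,"rz":0,"dx":-10,"dy":15,"dz":20,"hand":80}]';python3 -m pendant '[{"rx":0,"ry":0,"rz":0,"dx":-20,"dy":25,"dz":10,"hand":80},{"rx":0,"ry":0,"rz":0,"dx":-23,"dy":30,"dz":0,"hand":80},{"rx":0,"ry":0,"rz":0,"dx":-23,"dy":30,"dz":0,"hand":80},{"rx":0,"ry":0,"rz":0,"dx":-23,"dy":30,"dz":0,"hand":80},{"rx":0,"ry":0,"rz":0,"dx":-23,"dy":30,"dz":0,"hand":80},{"rx":0,"ry":0,"rz":0,"dx":-23,"dy":30,"dz":0,"hand":80},{"rx":0,"ry":0,"rz":0,"dx":-23,"dy":30,"dz":0,"hand":80},{"rx":0,"ry":0,"rz":0,"dx":-23,"dy":30,"dz":0,"hand":80},{"rx":0,"ry":0,"rz":0,"dx":-23,"dy":30,"dz":0,"hand":80},{"rx":0,"ry":0,"rz":0,"dx":-15,"dy":20,"dz":0,"hand":80}]';python3 -m pendant '[{"rx":0,"ry":0,"rz":0,"dx":-23,"dy":10,"dz":0,"hand":80},{"rx":0,"ry":0,"rz":0,"dx":0,"dy":0,"dz":0,"hand":80},{"rx":0,"ry":0,"rz":0,"dx":0,"dy":0,"dz":0,"hand":80},{"rx":0,"ry":0,"rz":0,"dx":0,"dy":0,"dz":0,"hand":80}]'
python3 - <<'E'
from cell import sense,vision
import cv2,pickle
d={}
for n,b in (("side",(200,160,440,420)),("top",(170,150,500,325))):
    f=vision.grab_frame(n);d[n]=f
    im=cv2.convertScaleAbs(f["pixels"][:,:,::-1],alpha=1.6)[b[1]:b[3],b[0]:b[2]]
    cv2.imwrite(f"pics/{n}6.png",cv2.resize(im,None,fx=2.3,fy=2.3,interpolation=cv2.INTER_CUBIC))
pickle.dump(d,open("f6.pkl","wb"))
E
```

```text
time: 22.75
eef_pos: [0.4623, 0.3266, 0.386]
orientation: [[0.006, 0.289, 0.957], [0.002, 0.957, -0.289], [-1.0, 0.003, 0.005]]
contact_force: [0.8, -0.4, 0.8]
gripper_width: 0.0796
time: 23.75
eef_pos: [0.2381, 0.6151, 0.3922]
orientation: [[-0.001, 0.282, 0.959], [0.001, 0.959, -0.282], [-1.0, 0.001, -0.002]]
contact_force: [-1.5, 0.1, 0.5]
gripper_width: 0.0802
time: 24.15
eef_pos: [0.2195, 0.6224, 0.3917]
orientation: [[0.001, 0.286, 0.958], [-0.0, 0.958, -0.286], [-1.0, 0.0, 0.001]]
contact_force: [0.5, -0.7, -0.5]
gripper_width: 0.0803
```

View pics/side6.png

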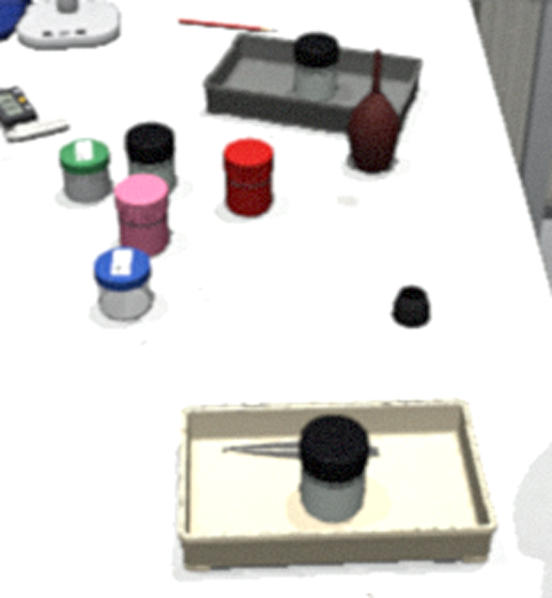

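View pics/top6.png

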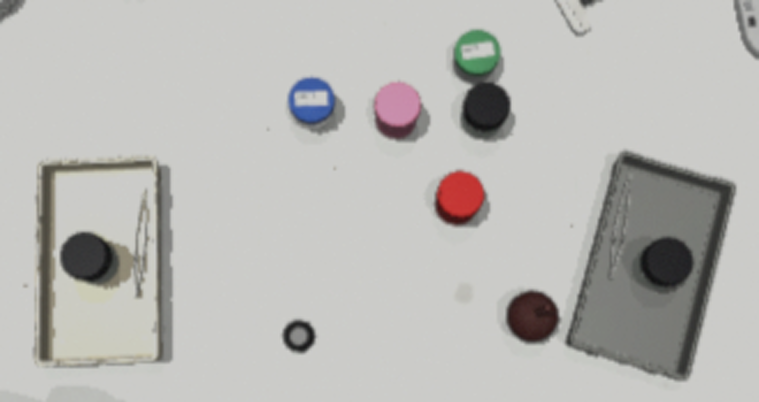

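Both pictures show upright cans in the two trays. By TCP readings they are about 10 mm or less off each tray's middle line, against a limit of 40 mm. C is back in its place, and the bystanders and tweezers look unmoved. Handing in.

```bash
python3 -c "
from cell import manip,sense
print(sense()['time'],manip.finish_job())"
```

```text
the job is handed in; nothing more can be done
24.25 None
```

I lifted all three canisters, sorted them by weight and handed the job in at 24.25 s of the 72 s allowed. No verdict is reported on hand-in.

| Canister | Start position (x, y) | Force when lifted | Result | Final position |
|---|---|---|---|---|
| A | (0.58, 0.08) | about 5.8 N | full | dark grey tray |
| B | (0.44, 0.07) | about 1.5 N | empty | wood-coloured tray |
| C | (0.64, -0.12) | about 3.1 N | half full | set back where it stood |

- **Placement:** The last pictures from both cameras show all three upright. By the robot's own position readings, the two in the trays are within about 10 mm of the tray's middle line.
- **Bystanders:** In the same pictures the loupe, pots, blower and tweezers look unmoved. The arm stands clear of everything.
- **Disagreements:**
  - The two cameras differed by about 3–5 mm on the canister positions, within the clearances I had.
  - Single force readings scattered by about 1 N, for example -4.4 N once while lowering C. The averages still separate the three weights clearly.

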